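# Load a neck-strip roll and hold it down on the dispenser's stop

## Robot

A 6-joint arm with a two-finger parallel gripper is mounted at the origin on the work surface. World frame = base frame: x ahead of the robot, y to its left, z up, the work surface at z = 0. Lengths are in m, angles in rad, forces in N, time in s.
With the tool pointing down it reaches from about 0.35 to 0.875 m from the base axis. Payload 4.2 kg.
Tool frame: the origin (TCP) lies on the centre line of the jaws, within the pads' length; the fingertips stand 25 mm ahead of it and the grasp point (between the pads) lies 6 mm ahead of it; z points along the fingers, y is the direction in which the jaws open and shut (so a half turn about z gives the same grasp; the last joint's range is limited). The gripper opens to 87 mm and grips with 3 to 60 N. Pads are 19 mm wide; open, the fingers measure 117 mm over their backs; the gripper's body (75 mm by 190 mm) begins 51 mm behind the grasp point.
Start: joints at [-1.045, 0.385, 0.008, 0, -1.194, -0.259], TCP at [0.165, -0.603, 0.211] pointing down, gripper open.
Joint ranges: [-3.14, 3.14], [-1.21, 2.06], [-1.07, 1.41], [-3.16, 2.05], [-2.99, -0.16], [-3.1, 3.1]. Speed limits (rad/s): [2.79, 2.79, 3.14, 3.14, 3.14, 3.14].

## Interface

Orientations are given as a unit quaternion [w, x, y, z].
In Python, from rig import get_obs, imaging, workorder gives the robot as it stands. The module is installed in compiled form; this text tells all that it offers.
- The arm moves only by the tool jog_arm, never from a script. Its argument "targets" is a list of rows, each an object with "slide": the shift along the world's x, y, z in mm, a list of three; "rotation": the turn, a rotation vector about the world's x, y, z in degrees, a list of three. In form: [{"slide": [dx, dy, dz], "rotation": [rx, ry, rz]}, ...]. A call has 1 to 20 rows; each row shifts and turns the commanded pose from where the row before left it; what a row does not reach is not made up. A row lasts 1/10 s, in which the tool goes at most 50 mm and 8.59 degrees, less where a joint would pass 70% of its speed; a pose out of reach is approached as far as the arm can. A call with a gripper value outside its range is refused whole. "grip" is the finger opening in mm, from 0 to 87, set as the call begins (left out, the last holds). The fingers move at their own pace and stop on an object; "squeeze" is the grip in N (left out, the last holds). Time passes only in rows, so rows that do not move let the fingers close. It gives the time, the measured TCP pose, the force and the opening at its end, in the units of the state.
- get_obs(): the state, without advancing time (a new reading comes with each control period).
- imaging.grab_frame(name): name is "side" or "top"; returns the picture (420x560x3 uint8, red, green, blue); there is no depth.
- imaging.camera_model(name): a dict with "intrinsics" (3x3 intrinsics, pixels), "rvec" (rotation vector, rad) and "tvec" (3), from world to camera coordinates, as OpenCV has them. Camera axes: x right, y down, z forward; pixel columns grow to the right and rows downward; lengths in m; the calibration is good to about 2 mm. A picture is of the moment at which its call begins. camera_model takes no time and is no camera call.
- workorder.sign_off(): hands the job in, once; it reports no verdict.
The state is a dict: "time_s": time; "qpos": joint angles; "joint_vel": joint speeds; "joint_torque": joint torques, N m; "eef_pos": TCP position; "ee_rot": TCP orientation; "force": force on the tool from outside, world axes, zero at the start; "moment": the same for the moment, N m; "width": opening from 0.0 (shut) to 1.0 (fully open).
Only numpy, scipy, OpenCV 4.12 (cv2) and the standard library are available. Lean on these libraries where they do the work, as an engineer would, in place of code of your own. Each camera call takes 0.05 s, during which the arm holds its last target.

## Task

Slide the white neck-strip roll up off its post on the storage stand, put it upright over the spindle of the black dispenser and press it down against the sprung orange lifter until it is fully home on the metal stop ring. Press firmly but do not force it, and finish while still holding the roll in the gripper and pressed down there, so that I can slip the locking key in from the side. Leave the blue roll and the other things on the counter where they are.

Things in the scene. Friction and masses are not known exactly. Their poses are not given: they have to be found in the camera images.
- white_roll_center (a point): centre (half-way up, on the axis) of the loose white paper neck-strip roll: an upright ring 56 mm in diameter and 64 mm tall with a through hole 30 mm wide (brown cardboard core), 80 to 150 g; z axis along the hole, up. At the start it stands over one of the stand's two posts.
- white_roll: the same white roll; origin at the centre of its underside, 32 mm below white_roll_center
- blue_roll: blue roll of the same size on the stand's other post, to be left there; origin at the centre of its underside
- stand: fixed dark red storage stand, plate 90 x 210 x 15 mm, origin at the centre of its underside, z up. Its two steel posts stand at y = +60 mm and y = -60 mm in its own frame, 18 mm in diameter; their tops are 82 mm above the counter, 3 mm above the rolls resting on the plate (roll tops at 79 mm).
- dispenser: fixed dispenser: black block 110 x 110 x 35 mm, origin at the centre of its underside, z up. At its centre an upright steel spindle, 18 mm in diameter with a tapered tip that ends 94 mm above the counter; around it the orange lifter and the stop ring.
- stop_ring: fixed aluminium ring on top of the dispenser's block, around the spindle: outer diameter 72 mm, inner 45 mm, 6 mm high; origin at the centre of its underside. The roll's underside lands on it when home; some 2 to 25 N of pressure on it is right, over 40 N is forcing it.
- stop_top (a point): point on the spindle's axis at the height of the stop ring's upper face, 41 mm above the counter: where the centre of the roll's underside is when home (roll centre then 32 mm above it)
- lifter_top (a point): centre of the upper face of the orange lifter, a 40 mm disc on the spindle, 18 mm above the stop ring at the start
- lifter (a joint): how far the sprung lifter is pressed down, m: 0 when up, 0.018 when the roll rests on the stop ring. It pushes up with 4 N at 0 rising to 8.5 N at 0.018, and comes up again when let go; the roll's weight alone does not press it down.
- key: small locking key with a round red grip and brass pin, 50 mm long, lying on the counter between stand and dispenser, to be left there; origin at its underside
- wax_jar: amber jar, 68 mm in diameter and 55 mm tall, standing in the middle of the far side, bystander; origin at the centre of its underside
- comb: black comb 180 mm long, lying at the right (-y) side, bystander; origin at its underside
- clipper: grey hair clipper about 160 mm long, lying at the left (+y) side, bystander; origin at its underside
- brush: brush lying at the left near the robot, bystander; origin at its underside
Not all that is in view belongs to the job. Of the things shaped like the white_roll, the white one is meant.

How it is judged:
By the outcome, as a careful person would: the job done as asked, in the order asked, and still so for the second after the job is handed in, while the arm keeps its last pose, push and grip.
It also fails if it takes over 48 s, if anything falls off the work surface, if the arm or the gripper's body presses on something with over 40 N, if the wrist force passes 120 N, or if a joint passes its speed limit or range.

## Working session

There is one attempt and no reset: what is moved stays moved. The work goes in short steps, Python scripts to look and compute and a tool call to move; the robot and the scene stay as the last step left them, time stands still between calls to the robot, and variables do not carry over. Pictures are saved under pics/ and viewed, and the job is handed in when it is done.

Besides the shell and the picture viewer there is one more tool, called after "Request:" as name(argument=value, ...), one argument or row to a line, values as JSON. jog_arm: Moves the arm, as the interface text tells. Its arguments: {"type":"object","properties":{"targets":{"type":"array"},"grip":{"type":"number"},"squeeze":{"type":"number"}},"required":["targets"]}

```bash
mkdir -p pics; python3 - <<'E'
from rig import get_obs, imaging
import cv2
o=get_obs();print(o)
for n in("side","top"):
    im=imaging.grab_frame(n);cv2.imwrite(f"pics/{n}0.png",im[:,:,::-1]);print(n,imaging.camera_model(n))
E
```

```text
{'time_s': 0.0, 'qpos': array([-1.04539951e+00,  3.85528979e-01,  6.62830597e-03, -5.06605313e-04,
       -1.19397873e+00, -2.58607554e-01]), 'joint_vel': array([-9.28682967e-05, -1.87203062e-04, -3.01073581e-04, -1.08818300e-03,
       -1.88325091e-03, -8.09750315e-04]), 'joint_torque': array([ 1.44956789e-04, -3.90666568e+01,  1.87408412e+01,  4.22000349e+00,
        1.09541128e-02, -2.11740803e-04]), 'eef_pos': array([ 0.16463251, -0.60228136,  0.21027611]), 'ee_rot': array([-1.80332951e-04, -1.32906680e-01,  9.91127981e-01,  1.05247705e-03]), 'force': array([-0.19625789,  0.10891895,  0.08951606]), 'moment': array([-0.00520381, -0.05476271, -0.00498675]), 'width': 0.9996552127893485}
side {'intrinsics': array([[412.68233019,   0.        , 283.40735462],
       [  0.        , 412.68233019, 208.24840592],
       [  0.        ,   0.        ,   1.        ]]), 'rvec': array([ 0.80105312, -2.36883527,  1.33222421]), 'tvec': array([0.45576276, 0.2398375 , 0.81522899])}
top {'intrinsics': array([[415.76341061,   0.        , 283.19223591],
       [  0.        , 415.76341061, 204.64441772],
       [  0.        ,   0.        ,   1.        ]]), 'rvec': array([ 2.17520637, -2.18863707,  0.07216844]), 'tvec': array([0.00269224, 0.59868248, 1.19894958])}
```

View pics/side0.png

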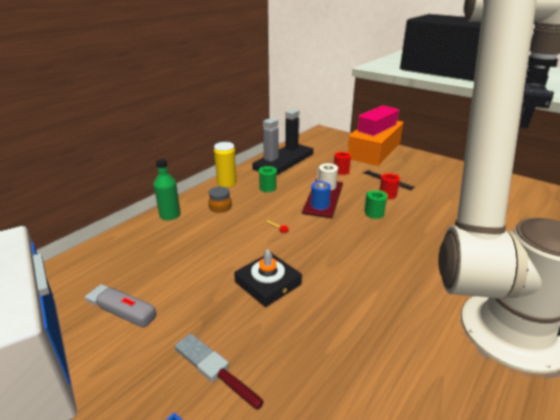

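View pics/top0.png

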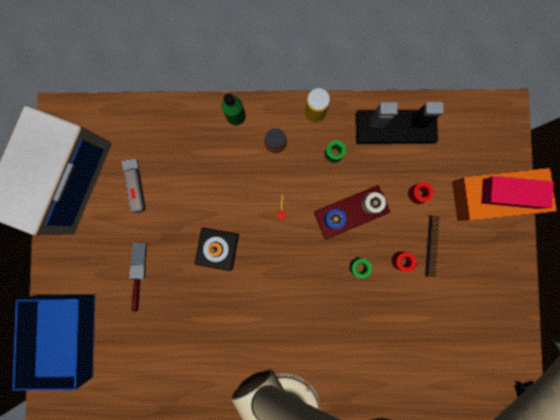

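```bash
cat > h.py <<'E'
import numpy as np, cv2
from rig import imaging
def cam(n):
    m=imaging.camera_model(n);R=cv2.Rodrigues(m["rvec"])[0];return m["intrinsics"],R,np.array(m["tvec"])
def ray(n,p,z):
    K,R,t=cam(n);d=R.T@np.linalg.solve(K,[p[0],p[1],1]);c=-R.T@t
    return c+d*(z-c[2])/d[2]
def proj(n,P):
    m=imaging.camera_model(n);return cv2.projectPoints(np.array(P,float).reshape(-1,3),m["rvec"],m["tvec"],m["intrinsics"],None)[0].reshape(-1,2)
def blobs(mask,roi,mn=15):
    x0,y0,x1,y1=roi;m=np.zeros(mask.shape,np.uint8);m[y0:y1,x0:x1]=mask[y0:y1,x0:x1]
    n,l,s,c=cv2.connectedComponentsWithStats(m)
    return [(s[i][4],s[i][:4],c[i],(l==i)) for i in range(1,n) if s[i][4]>=mn]
E
python3 - <<'E'
from h import *
im=cv2.imread("pics/top0.png");hsv=cv2.cvtColor(im,cv2.COLOR_BGR2HSV);H,S,V=cv2.split(hsv)
def show(t,mask,roi,z,n="top"):
    for a,b,c,l in blobs(mask.astype(np.uint8),roi):
        cn=cv2.findContours(l.astype(np.uint8),cv2.RETR_EXTERNAL,cv2.CHAIN_APPROX_NONE)[0][0]
        r=cv2.minAreaRect(cn);e=cv2.fitEllipse(cn) if len(cn)>5 else None
        print(t,a,b,c.round(1),"ell",np.round(e[0]+e[1],1),ray(n,e[0],z).round(4),"rect",np.round(r[0]+r[1],1),round(r[2],1),ray(n,r[0],z).round(4))
show("white",(S<70)&(V>120),(350,180,400,230),.079)
show("blue",(H>100)&(H<130)&(S>120)&(V>60),(315,195,360,240),.079)
show("ring",(S<70)&(V>130),(190,225,245,275),.041)
show("orange",(H<20)&(S>150)&(V>150),(190,225,245,275),.059)
show("stand",((H<8)|(H>170))&(S>100)&(V<110)&(V>30),(305,175,400,245),.015)
show("block",(V<60),(185,220,250,280),.035)
a=[cv2.resize(im[170:250,300:400],None,fx=6,fy=6,interpolation=2)]
a=np.vstack([cv2.resize(im[180:240,310:410],None,fx=6,fy=5,interpolation=2),cv2.resize(im[222:278,170:270],None,fx=6,fy=5,interpolation=2)]);cv2.imwrite("pics/z0.png",a)
s=cv2.imread("pics/side0.png");cv2.imwrite("pics/z1.png",np.hstack([cv2.resize(s[150:225,290:360],None,fx=5,fy=5),cv2.resize(s[235:310,225:310],None,fx=5,fy=5)]))
E
```

```text
white 244 [365 192  21  21] [375.1 202. ] ell [375.1 202.1  19.7  20.1] [ 0.6001 -0.2581  0.079 ] rect [375.  202.   19.8  19.8] 45.0 [ 0.6003 -0.2579  0.079 ]
blue 216 [325 209  21  20] [335.1 218.7] ell [335.2 218.6  19.4  20.4] [ 0.5546 -0.1462  0.079 ] rect [335.  218.5  19.   20. ] 90.0 [ 0.5549 -0.1455  0.079 ]
ring 286 [204 237  24  25] [215.5 249. ] ell [215.4 248.9  23.6  24.1] [0.4711 0.1941 0.041 ] rect [215.5 249.   24.   23. ] 90.0 [0.4709 0.1939 0.041 ]
orange 94 [209 243  13  13] [215.1 248.9] ell [214.7 249.   12.1  12.5] [0.4715 0.1932 0.059 ] rect [215. 249.  12.  12.] 90.0 [0.4715 0.1923 0.059 ]
stand 1277 [315 185  75  54] [349.4 212.6] ell [350.2 212.3  32.1  87. ] [ 0.5754 -0.1981  0.015 ] rect [351.6 211.7  30.2  70.5] 67.5 [ 0.5771 -0.2023  0.015 ]
block 845 [195 228  44  42] [217.1 248.7] ell [216.3 248.8  42.5  43.7] [0.4714 0.1925 0.035 ] rect [216.4 248.7  38.3  37.5] 9.9 [0.4715 0.1924 0.035 ]
```

View pics/z0.png

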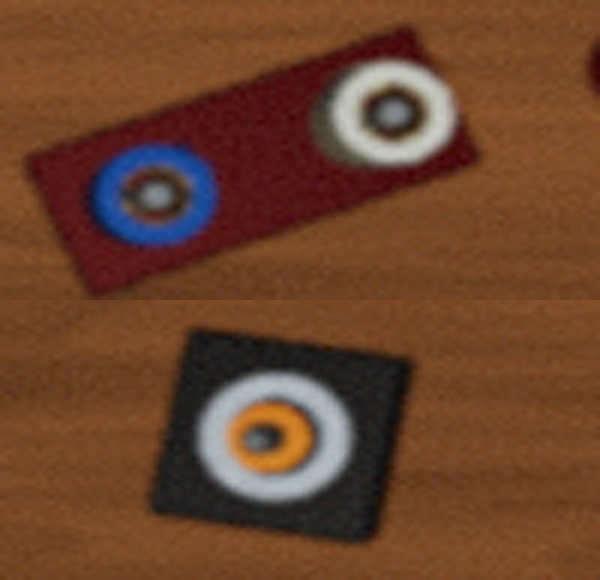

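View pics/z1.png

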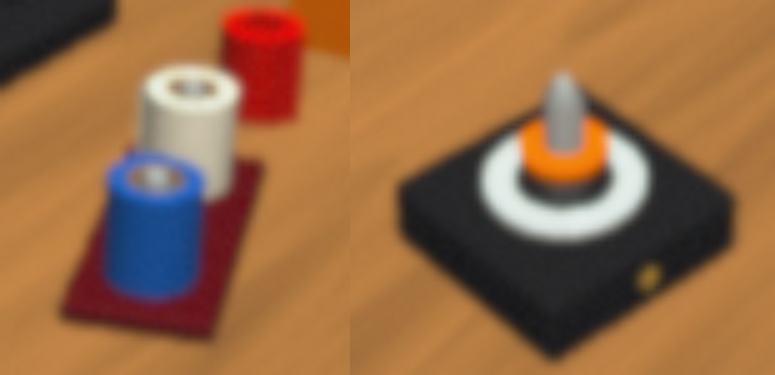

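```bash
python3 - <<'E'
from h import *
print("white side",ray("side",(328,168),.079),"tip",ray("side",(267.4,249.8),.094))
s=cv2.imread("pics/side0.png");H,S,V=cv2.split(cv2.cvtColor(s,cv2.COLOR_BGR2HSV))
for a,b,c,l in blobs(((S<60)&(V>120)).astype(np.uint8),(240,245,300,300)):
    cn=cv2.findContours(l.astype(np.uint8),cv2.RETR_EXTERNAL,cv2.CHAIN_APPROX_NONE)[0][0];cn=cv2.convexHull(cn[cn[:,0,1]>258]) 
    print(a,b,c,cv2.boundingRect(cn))
m=imaging.camera_model("side")
for nm,x,y,z,r in [("ringtop",.471,.1935,.041,.036),("ringbot",.471,.1935,.035,.036),("rolltop",.6001,-.258,.079,.028)]:
    t=np.linspace(0,6.28,100);p=proj("side",np.c_[x+r*np.cos(t),y+r*np.sin(t),0*t+z]);print(nm,p.min(0),p.max(0))
for a,b,c,l in blobs(((S<80)&(V>130)).astype(np.uint8),(310,155,345,195)): print("w",a,b,c)
E
```

```text
white side [ 0.59536236 -0.25405776  0.079     ] tip [0.47046527 0.19114754 0.094     ]
86 [264 250   8  15] [267.37209302 257.3255814 ] (265, 259, 6, 6)
358 [251 261  34  22] [267.51675978 273.45530726] (251, 261, 34, 22)
ringtop [250.39812105 259.31186873] [283.31605401 280.6426139 ]
ringbot [250.49584312 261.39572263] [283.30010503 282.79646335]
rolltop [318.15533496 163.20427163] [336.5985614  171.21846351]
w 375 [317 163  21  27] [327.74666667 173.74666667]
w 46 [315 183  12   6] [320.67391304 185.15217391]
```

Request:
jog_arm(
  targets=[
    {"slide": [40, 30, 0], "rotation": [0, 0, 0]},
    {"slide": [40, 30, 0], "rotation": [0, 0, 0]},
    {"slide": [40, 30, 0], "rotation": [0, 0, 0]},
    {"slide": [40, 30, 0], "rotation": [0, 0, 0]},
    {"slide": [40, 30, 0], "rotation": [0, 0, 0]},
    {"slide": [40, 30, 0], "rotation": [0, 0, 0]},
    {"slide": [40, 30, 0], "rotation": [0, 0, 0]},
    {"slide": [40, 30, 0], "rotation": [0, 0, 0]},
    {"slide": [40, 30, 0], "rotation": [0, 0, 0]},
    {"slide": [40, 30, 0], "rotation": [0, 0, 0]},
    {"slide": [35, 44, 0], "rotation": [0, 0, 0]},
    {"slide": [0, 0, 0], "rotation": [0, 0, 0]},
  ],
  grip=87,
  squeeze=40,
)

```text
time_s: 1.3
eef_pos: [0.5992, -0.2591, 0.2097]
ee_rot: [-0.0, -0.136, 0.991, 0.001]
force: [-1.0, -0.5, 0.1]
width: 0.997
```

Request:
jog_arm(
  targets=[
    {"slide": [0, 1, -30], "rotation": [0, 0, 0]},
    {"slide": [0, 0, -30], "rotation": [0, 0, 0]},
    {"slide": [0, 0, -30], "rotation": [0, 0, 0]},
    {"slide": [0, 0, -25], "rotation": [0, 0, 0]},
    {"slide": [0, 0, -20], "rotation": [0, 0, 0]},
    {"slide": [0, 0, -12], "rotation": [0, 0, 0]},
    {"slide": [0, 0, 0], "rotation": [0, 0, 0]},
  ],
)

```text
time_s: 2.0
eef_pos: [0.5943, -0.2626, 0.0622]
ee_rot: [-0.002, -0.133, 0.991, 0.001]
force: [-0.2, -0.1, -0.2]
width: 1.003
```

```bash
python3 - <<'E'
from h import *
a=imaging.grab_frame("side")[:,:,::-1];b=imaging.grab_frame("top")[:,:,::-1]
cv2.imwrite("pics/g1.png",np.hstack([cv2.resize(a[110:230,260:380],(400,400)),cv2.resize(b[150:260,310:420],(400,400))]))
E
```

```text
(no output)
```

View pics/g1.png

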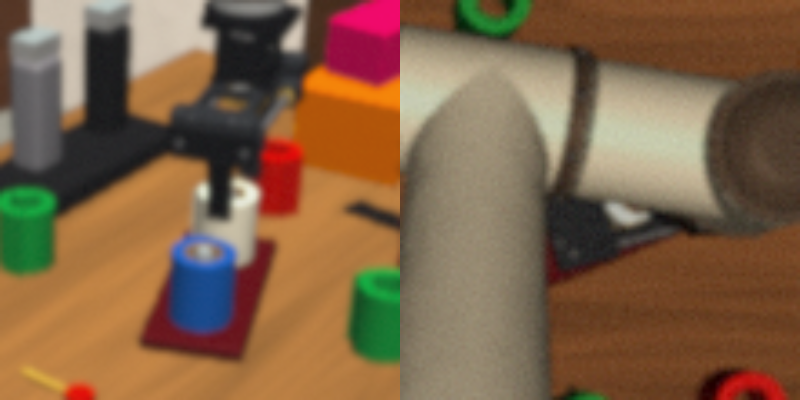

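```bash
python3 - <<'E'
from rig import get_obs
from h import *
for i in range(2):
    o=get_obs();print(o["time_s"],o["eef_pos"],o["ee_rot"].round(4),o["force"],o["qpos"].round(4));imaging.grab_frame("top")
from scipy.spatial.transform import Rotation as R
o=get_obs();q=o["ee_rot"];r=R.from_quat([q[1],q[2],q[3],q[0]]);print(r.as_matrix().round(3))
print(proj("side",[o["eef_pos"],o["eef_pos"]+r.apply([0,.045,.02]),o["eef_pos"]+r.apply([0,.045,-.02]),[.6,-.258,.079]]))
E
```

```text
2.1 [ 0.59632028 -0.2630918   0.0649484 ] [ 3.000e-04 -1.331e-01  9.911e-01 -3.000e-04] [0.5813116  0.64858353 0.96225229] [-1.6760e-01  5.5540e-01 -1.0280e-01  5.0000e-04 -9.1170e-01 -1.1366e+00]
2.15 [ 0.59675976 -0.26312467  0.06559244] [ 1.000e-03 -1.331e-01  9.911e-01 -5.000e-04] [ 0.50781671  0.14976605 -0.51816832] [-1.6750e-01  5.5470e-01 -1.0230e-01  5.0000e-04 -9.1160e-01 -1.1366e+00]
[[-0.965 -0.264  0.003]
 [-0.264  0.965 -0.001]
 [-0.002 -0.001 -1.   ]]
[[328.88194659 170.73957187]
 [324.18046953 182.86856957]
 [324.98101098 170.90591621]
 [327.38956704 167.14385886]]
```

Request:
jog_arm(
  targets=[
    {"slide": [0, 0, 0], "rotation": [0, 0, 0]},
    {"slide": [0, 0, 0], "rotation": [0, 0, 0]},
    {"slide": [0, 0, 0], "rotation": [0, 0, 0]},
    {"slide": [0, 0, 0], "rotation": [0, 0, 0]},
  ],
)

```text
time_s: 2.6
eef_pos: [0.596, -0.2627, 0.0646]
ee_rot: [0.0, -0.133, 0.991, -0.0]
force: [-0.1, 0.6, 1.3]
width: 0.999
```

Request:
jog_arm(
  targets=[
    {"slide": [3, 5, -3], "rotation": [0, 0, 0]},
    {"slide": [0, 0, 0], "rotation": [0, 0, 0]},
    {"slide": [0, 0, 0], "rotation": [0, 0, 0]},
  ],
)

```text
time_s: 2.9
eef_pos: [0.5989, -0.2574, 0.0611]
ee_rot: [-0.0, -0.133, 0.991, 0.0]
force: [-0.0, 0.6, -0.5]
width: 0.999
```

```bash
python3 - <<'E'
from h import *
a=imaging.grab_frame("side")[:,:,::-1]
cv2.imwrite("pics/g2.png",cv2.resize(a[130:220,280:370],(600,600),interpolation=2))
E
```

```text
(no output)
```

View pics/g2.png

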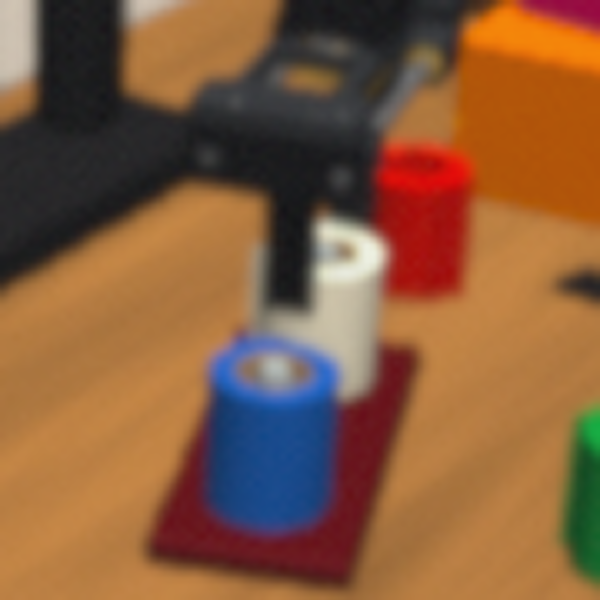

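Request:
jog_arm(
  targets=[
    {"slide": [0, 0, 0], "rotation": [0, 0, 0]},
    {"slide": [0, 0, 0], "rotation": [0, 0, 0]},
    {"slide": [0, 0, 0], "rotation": [0, 0, 0]},
    {"slide": [0, 0, 0], "rotation": [0, 0, 0]},
    {"slide": [0, 0, 0], "rotation": [0, 0, 0]},
    {"slide": [0, 0, 0], "rotation": [0, 0, 0]},
    {"slide": [0, 0, 0], "rotation": [0, 0, 0]},
    {"slide": [0, 0, 0], "rotation": [0, 0, 0]},
  ],
  grip=40,
  squeeze=40,
)

```text
time_s: 3.75
eef_pos: [0.5991, -0.258, 0.0616]
ee_rot: [0.0, -0.133, 0.991, -0.0]
force: [-0.2, -0.0, 0.9]
width: 0.627
```

```bash
python3 - <<'E'
from h import *
a=imaging.grab_frame("side")[:,:,::-1]
cv2.imwrite("pics/g3.png",cv2.resize(a[130:220,280:370],(600,600),interpolation=2))
E
```

```text
(no output)
```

View pics/g3.png

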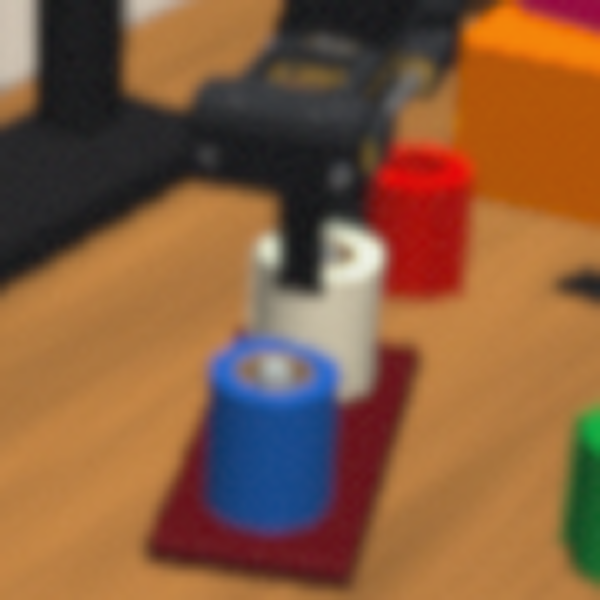

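Request:
jog_arm(
  targets=[
    {"slide": [0, 0, 8], "rotation": [0, 0, 0]},
    {"slide": [0, 0, 12], "rotation": [0, 0, 0]},
    {"slide": [0, 0, 15], "rotation": [0, 0, 0]},
    {"slide": [0, 0, 15], "rotation": [0, 0, 0]},
    {"slide": [0, 0, 15], "rotation": [0, 0, 0]},
    {"slide": [0, 0, 15], "rotation": [0, 0, 0]},
    {"slide": [0, 0, 15], "rotation": [0, 0, 0]},
    {"slide": [0, 0, 15], "rotation": [0, 0, 0]},
    {"slide": [0, 0, 0], "rotation": [0, 0, 0]},
    {"slide": [0, 0, 0], "rotation": [0, 0, 0]},
  ],
)

```text
time_s: 4.8
eef_pos: [0.5988, -0.2574, 0.1717]
ee_rot: [0.0, -0.133, 0.991, 0.0]
force: [-0.8, -0.7, -1.2]
width: 0.622
```

```bash
python3 - <<'E'
from h import *
a=imaging.grab_frame("side")[:,:,::-1]
cv2.imwrite("pics/g4.png",cv2.resize(a[70:230,260:400],(525,600),interpolation=2));cv2.imwrite("pics/s4.png",a)
E
```

```text
(no output)
```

View pics/g4.png

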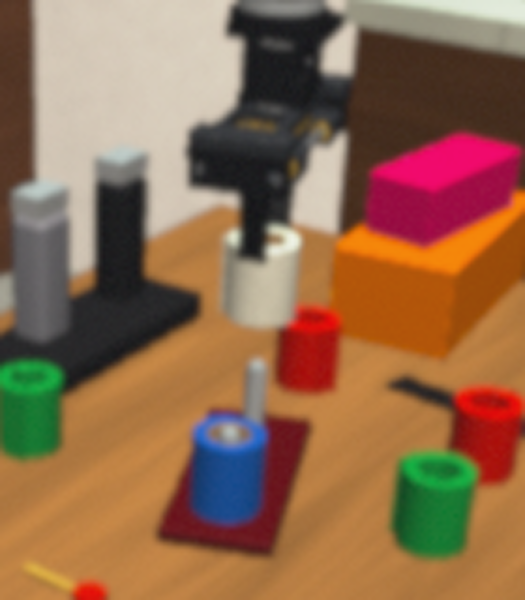

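Request:
jog_arm(
  targets=[
    {"slide": [-4, 15, 4], "rotation": [0, 0, 0]},
    {"slide": [-8, 25, 4], "rotation": [0, 0, 0]},
    {"slide": [-8, 30, 0], "rotation": [0, 0, 0]},
    {"slide": [-8, 30, 0], "rotation": [0, 0, 0]},
    {"slide": [-8, 30, 0], "rotation": [0, 0, 0]},
    {"slide": [-8, 30, 0], "rotation": [0, 0, 0]},
    {"slide": [-8, 30, 0], "rotation": [0, 0, 0]},
    {"slide": [-8, 30, 0], "rotation": [0, 0, 0]},
    {"slide": [-8, 30, 0], "rotation": [0, 0, 0]},
    {"slide": [-8, 30, 0], "rotation": [0, 0, 0]},
    {"slide": [-8, 30, 0], "rotation": [0, 0, 0]},
    {"slide": [-8, 30, 0], "rotation": [0, 0, 0]},
    {"slide": [-8, 30, 0], "rotation": [0, 0, 0]},
    {"slide": [-8, 30, 0], "rotation": [0, 0, 0]},
    {"slide": [-8, 25, 0], "rotation": [0, 0, 0]},
    {"slide": [-8, 20, 0], "rotation": [0, 0, 0]},
    {"slide": [-4, 5, 0], "rotation": [0, 0, 0]},
    {"slide": [0, 0, 0], "rotation": [0, 0, 0]},
    {"slide": [0, 0, 0], "rotation": [0, 0, 0]},
  ],
)

```text
time_s: 6.75
eef_pos: [0.4706, 0.1918, 0.1792]
ee_rot: [-0.0, -0.133, 0.991, -0.0]
force: [-0.1, 0.5, -1.3]
width: 0.623
```

```bash
python3 - <<'E'
from h import *
a=imaging.grab_frame("side")[:,:,::-1]
cv2.imwrite("pics/g5.png",cv2.resize(a[150:310,200:340],(525,600),interpolation=2));cv2.imwrite("pics/s5.png",a)
b=imaging.grab_frame("top")[:,:,::-1];cv2.imwrite("pics/t5.png",b)
cv2.imwrite("pics/g5t.png",cv2.resize(b[190:310,150:290],(700,600),interpolation=2))
E
```

```text
(no output)
```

View pics/g5.png

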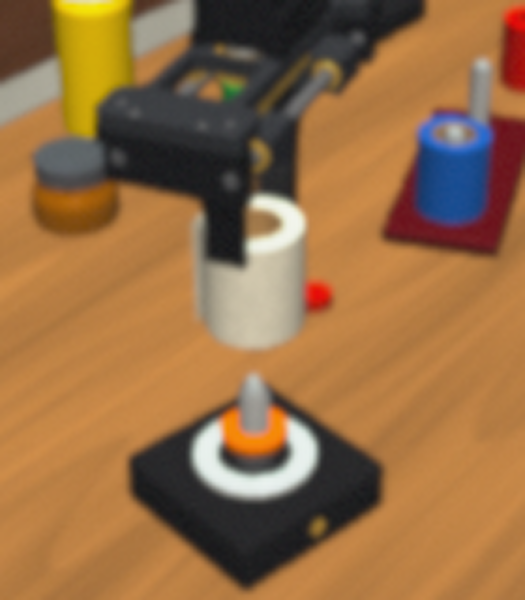

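View pics/g5t.png

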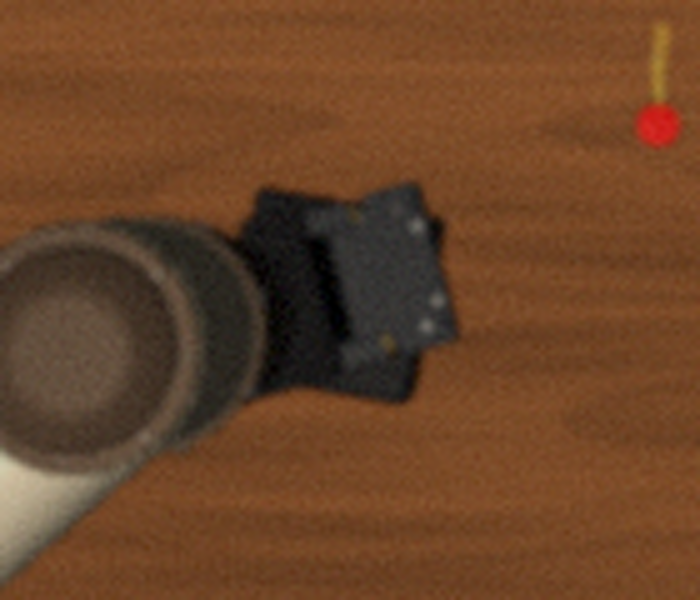

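```bash
python3 - <<'E'
from h import *
from scipy.optimize import least_squares
s=cv2.imread("pics/s5.png");H,S,V=cv2.split(cv2.cvtColor(s,cv2.COLOR_BGR2HSV))
M=((S<75)&(V>110)).astype(np.uint8)
for a,b,c,l in blobs(M,(245,195,300,300)): print(a,b,c.round(1))
def circ(x,y,z,r): t=np.linspace(0,6.283,400);return proj("side",np.c_[x+r*np.cos(t),y+r*np.sin(t),0*t+z])
def crossings(v,th): # subpixel first & last crossing
    i=np.where(v>th)[0]; a,b=i[0],i[-1]
    return a-(v[a]-th)/(v[a]-v[a-1]), b+(v[b]-th)/(v[b]-v[b+1])
B=s[:,:,0].astype(float) # blue channel: wood low, white high
for r in range(215,238,3): print(r,np.round(np.array(crossings(B[r,245:295],90))+245,1),end=' ; ')
print()
p=np.vstack([circ(.4706,.1918,.1326,.028),circ(.4706,.1918,.1966,.028)]);print("pred roll at TCP",p.min(0),p.max(0))
for r in (210,225,235):
    hull=cv2.convexHull(p.astype(np.float32)); m=np.zeros((4200,5600),np.uint8);cv2.fillPoly(m,[np.round(hull*10).astype(int)],1);w=np.where(m[r*10])[0];print(r,w[0]/10,w[-1]/10)
for r in range(264,282,3): print("ring row",r,np.round(np.array(crossings(B[r,235:300],110))+235,1),end=' ; ')
c=np.argmax(B[200:300,267]);print(); print("col267",B[225:250,267].astype(int),"ring col",B[272:290,267].astype(int)); print("spine rows at tip",B[245:262,262:273].astype(int))
for nm,x,y,z,rr in(("ringtop",.471,.1935,.041,.036),("ringtopB",.471,.1935,.035,.036)):
    q=circ(x,y,z,rr);print(nm,q.min(0),q.max(0))
print("tip",proj("side",[[.471,.1935,.094],[.471,.1935,.06]]), "rollbotfront",circ(.4706,.1918,.1326,.028).max(0))
E
```

```text
807 [252 201  30  42] [267.8 224.5]
98 [263 250   9  15] [267.4 257. ]
378 [251 261  34  22] [267.6 273.4]
215 [250.2 281.2] ; 218 [250.3 281.2] ; 221 [250.4 281.1] ; 224 [250.6 280.9] ; 227 [250.5 280.6] ; 230 [250.8 280.5] ; 233 [251.  280.6] ; 236 [253.8 280.6] ; 
pred roll at TCP [252.34528141 201.62884023] [280.4401636  243.03416144]
210 252.4 280.4
225 253.0 280.4
235 253.4 280.4
ring row 264 [253.3 282.1] ; ring row 267 [251.1 284. ] ; ring row 270 [250.4 284.6] ; ring row 273 [250.6 284.2] ; ring row 276 [252.1 282.6] ; ring row 279 [255.  279.4] ; 
col267 [171 171 170 169 168 167 168 169 168 169 170 171 171 171 172 171 166 145
 108  79  71  70  72  88 122] ring col [ 67  73  72  87 138 200 229 234 229 209 156  95  52  43  44  42  43  44]
spine rows at tip [[ 71  72  72  72  70  71  70  73  71  71  72]
 [ 70  70  70  70  70  70  71  71  71  73  72]
 [ 70  70  72  72  73  72  72  72  71  71  73]
 [ 69  72  71  75  82  88  85  78  71  71  71]
 [ 71  72  76  88 110 122 115  94  74  70  71]
 [ 71  71  82 109 144 159 150 116  86  70  69]
 [ 70  74  92 125 162 180 172 138  99  74  68]
 [ 73  79 101 137 166 182 176 152 115  82  67]
 [ 74  84 111 142 165 177 175 158 130  96  70]
 [ 75  89 117 143 161 170 168 158 136 107  75]
 [ 71  89 118 140 154 161 160 154 137 114  78]
 [ 62  87 115 138 148 152 154 149 137 115  81]
 [ 54  83 114 134 144 149 149 145 135 114  78]
 [ 51  79 113 133 142 146 148 143 135 113  74]
 [ 34  73 112 132 141 146 147 142 134 111  67]
 [ 10  69 110 132 141 147 147 142 134 110  59]
 [ 10  69 108 131 141 146 146 142 134 108  59]]
ringtop [250.39552202 259.30919397] [283.31785593 280.64262136]
ringtopB [250.49334112 261.39302153] [283.30189477 282.79647075]
tip [[266.50536496 250.23948187]
 [266.74687532 262.80568801]] rollbotfront [280.37196893 243.03416144]
```

```bash
python3 - <<'E'
from h import *
s=cv2.imread("pics/s5.png");cv2.imwrite("pics/z5.png",cv2.resize(s[195:285,235:300],None,fx=6,fy=6,interpolation=0))
for r in (224,230,236):print(s[r,246:285,0])
K,R,t=cam("side");print(R.T[:,0],R.T[:,2])
E
```

```text
[ 70  69  69  70  76 100 124 124 119 122 131 140 145 150 154 159 162 166
 170 172 172 173 172 173 171 167 167 165 163 159 152 146 140 129 113  88
  66  61  60]
[ 69  70  71  72  75  95 117 122 117 125 131 140 145 151 157 162 165 166
 166 166 167 167 169 170 170 169 167 164 161 156 152 147 138 127 108  73
  38  15  10]
[ 70  70  70  69  69  74  77  81  92 111 128 138 146 152 157 163 164 165
 168 168 170 171 170 169 167 164 164 162 157 154 150 143 136 123 104  81
  71  69  69]
[-0.79677208 -0.60425056  0.00595983] [ 0.51324706 -0.68191371 -0.52112489]
```

View pics/z5.png

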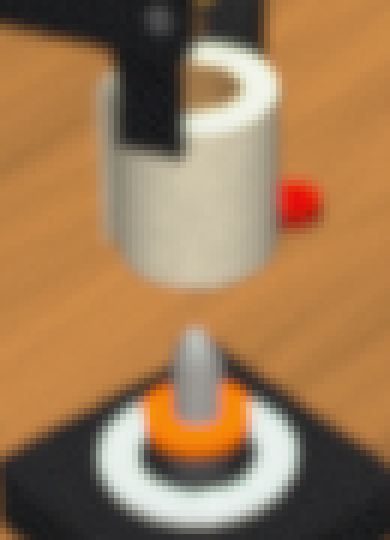

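Request:
jog_arm(
  targets=[
    {"slide": [0, 1, -10], "rotation": [0, 0, 0]},
    {"slide": [0, 0, -10], "rotation": [0, 0, 0]},
    {"slide": [0, 0, -10], "rotation": [0, 0, 0]},
    {"slide": [0, 0, -10], "rotation": [0, 0, 0]},
    {"slide": [0, 0, -10], "rotation": [0, 0, 0]},
    {"slide": [0, 0, -10], "rotation": [0, 0, 0]},
    {"slide": [0, 0, -5], "rotation": [0, 0, 0]},
    {"slide": [0, 0, 0], "rotation": [0, 0, 0]},
    {"slide": [0, 0, 0], "rotation": [0, 0, 0]},
    {"slide": [0, 0, 0], "rotation": [0, 0, 0]},
  ],
)

```text
time_s: 7.85
eef_pos: [0.4713, 0.1936, 0.1149]
ee_rot: [0.001, -0.133, 0.991, 0.0]
force: [-0.3, 0.1, -1.4]
width: 0.626
```

```bash
python3 - <<'E'
from h import *
s=imaging.grab_frame("side")[:,:,::-1];cv2.imwrite("pics/s6.png",s);cv2.imwrite("pics/z6.png",cv2.resize(s[195:305,225:310],None,fx=5,fy=5,interpolation=2))
from rig import get_obs
for i in range(3): print(get_obs()["force"],get_obs()["eef_pos"]);imaging.grab_frame("top")
E
```

```text
[-0.44876816  0.51608673 -1.71175611] [0.4712586  0.19353742 0.11490175]
[-0.12027212 -0.45143233 -1.85336981] [0.47120051 0.19350427 0.11484285]
[-0.09535787  0.228108   -1.45521186] [0.47113186 0.1934452  0.11479465]
```

View pics/z6.png

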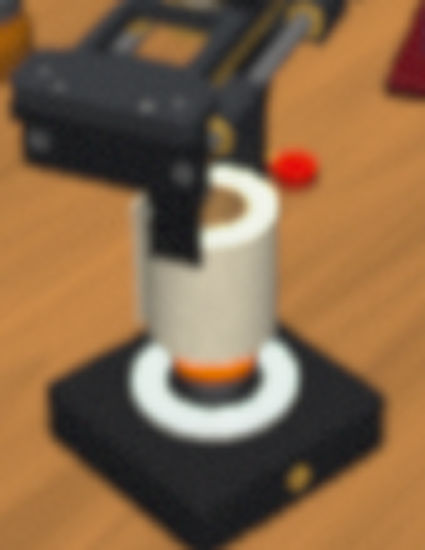

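Request:
jog_arm(
  targets=[
    {"slide": [0, 0, -4], "rotation": [0, 0, 0]},
    {"slide": [0, 0, -4], "rotation": [0, 0, 0]},
    {"slide": [0, 0, -3], "rotation": [0, 0, 0]},
    {"slide": [0, 0, -3], "rotation": [0, 0, 0]},
    {"slide": [0, 0, -3], "rotation": [0, 0, 0]},
    {"slide": [0, 0, -2], "rotation": [0, 0, 0]},
    {"slide": [0, 0, -2], "rotation": [0, 0, 0]},
    {"slide": [0, 0, -1], "rotation": [0, 0, 0]},
    {"slide": [0, 0, 0], "rotation": [0, 0, 0]},
    {"slide": [0, 0, 0], "rotation": [0, 0, 0]},
    {"slide": [0, 0, 0], "rotation": [0, 0, 0]},
  ],
)

```text
time_s: 9.15
eef_pos: [0.4712, 0.1934, 0.0927]
ee_rot: [0.0, -0.133, 0.991, 0.0]
force: [-1.7, -0.8, 5.8]
width: 0.621
```

```bash
python3 - <<'E'
from h import *
s=imaging.grab_frame("side")[:,:,::-1];cv2.imwrite("pics/s7.png",s);cv2.imwrite("pics/z7.png",cv2.resize(s[195:305,225:310],None,fx=5,fy=5,interpolation=2))
E
```

```text
(no output)
```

View pics/z7.png

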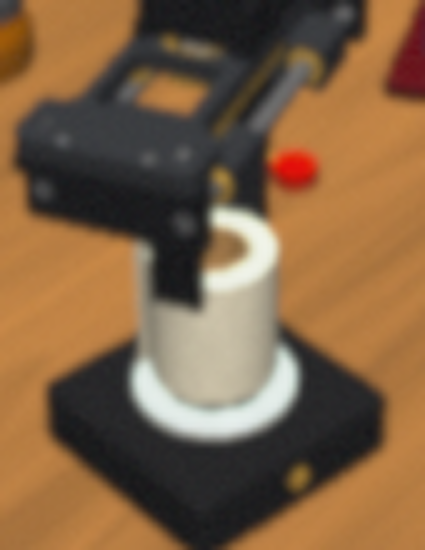

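Request:
jog_arm(
  targets=[
    {"slide": [0, 0, -1], "rotation": [0, 0, 0]},
    {"slide": [0, 0, -1], "rotation": [0, 0, 0]},
    {"slide": [0, 0, -1], "rotation": [0, 0, 0]},
    {"slide": [0, 0, -1], "rotation": [0, 0, 0]},
    {"slide": [0, 0, 0], "rotation": [0, 0, 0]},
    {"slide": [0, 0, 0], "rotation": [0, 0, 0]},
    {"slide": [0, 0, 0], "rotation": [0, 0, 0]},
  ],
)

```text
time_s: 9.9
eef_pos: [0.4713, 0.1934, 0.0889]
ee_rot: [0.0, -0.133, 0.991, 0.0]
force: [-1.4, -0.8, 6.3]
width: 0.633
```

Request:
jog_arm(
  targets=[
    {"slide": [0, 0, -1], "rotation": [0, 0, 0]},
    {"slide": [0, 0, 0], "rotation": [0, 0, 0]},
    {"slide": [0, 0, 0], "rotation": [0, 0, 0]},
    {"slide": [0, 0, 0], "rotation": [0, 0, 0]},
  ],
)

```text
time_s: 10.3
eef_pos: [0.4713, 0.1934, 0.088]
ee_rot: [0.001, -0.133, 0.991, 0.0]
force: [-1.0, -1.3, 7.3]
width: 0.623
```

Request:
jog_arm(
  targets=[
    {"slide": [0, 0, -0.5], "rotation": [0, 0, 0]},
    {"slide": [0, 0, 0], "rotation": [0, 0, 0]},
    {"slide": [0, 0, 0], "rotation": [0, 0, 0]},
  ],
)

```text
time_s: 10.6
eef_pos: [0.4713, 0.1934, 0.0875]
ee_rot: [0.001, -0.133, 0.991, 0.0]
force: [-1.9, -0.2, 6.8]
width: 0.626
```

Request:
jog_arm(
  targets=[
    {"slide": [0, 0, -0.5], "rotation": [0, 0, 0]},
    {"slide": [0, 0, 0], "rotation": [0, 0, 0]},
    {"slide": [0, 0, 0], "rotation": [0, 0, 0]},
  ],
)

```text
time_s: 10.9
eef_pos: [0.4714, 0.1934, 0.0874]
ee_rot: [0.001, -0.133, 0.991, 0.0]
force: [-1.9, -1.1, 8.9]
width: 0.624
```

Request:
jog_arm(
  targets=[
    {"slide": [0, 0, -0.5], "rotation": [0, 0, 0]},
    {"slide": [0, 0, 0], "rotation": [0, 0, 0]},
    {"slide": [0, 0, 0], "rotation": [0, 0, 0]},
  ],
)

```text
time_s: 11.2
eef_pos: [0.4714, 0.1934, 0.0874]
ee_rot: [0.001, -0.133, 0.991, 0.0]
force: [-2.6, -2.0, 12.1]
width: 0.624
```

Request:
jog_arm(
  targets=[
    {"slide": [0, 0, -0.5], "rotation": [0, 0, 0]},
    {"slide": [0, 0, 0], "rotation": [0, 0, 0]},
    {"slide": [0, 0, 0], "rotation": [0, 0, 0]},
  ],
)

```text
time_s: 11.5
eef_pos: [0.4715, 0.1933, 0.0874]
ee_rot: [0.001, -0.133, 0.991, -0.0]
force: [-4.0, -1.1, 14.9]
width: 0.625
```

Request:
jog_arm(
  targets=[
    {"slide": [0, 0, -0.7], "rotation": [0, 0, 0]},
    {"slide": [0, 0, 0], "rotation": [0, 0, 0]},
    {"slide": [0, 0, 0], "rotation": [0, 0, 0]},
    {"slide": [0, 0, 0], "rotation": [0, 0, 0]},
    {"slide": [0, 0, 0], "rotation": [0, 0, 0]},
    {"slide": [0, 0, 0], "rotation": [0, 0, 0]},
    {"slide": [0, 0, 0], "rotation": [0, 0, 0]},
  ],
)

```text
time_s: 12.2
eef_pos: [0.4715, 0.1934, 0.0873]
ee_rot: [0.001, -0.134, 0.991, -0.0]
force: [-5.6, -2.3, 18.4]
width: 0.626
```

```bash
python3 - <<'E'
from h import *
from rig import get_obs
s=imaging.grab_frame("side")[:,:,::-1];cv2.imwrite("pics/s8.png",s);cv2.imwrite("pics/z8.png",cv2.resize(s[195:305,225:310],None,fx=5,fy=5,interpolation=2))
for i in range(4): o=get_obs();print(o["time_s"],o["force"].round(1),o["moment"].round(2),o["eef_pos"].round(4),o["width"]);imaging.grab_frame("top")
t=np.linspace(0,6.283,400);p=proj("side",np.c_[.4714+.028*np.cos(t),.1934+.028*np.sin(t),0*t+.041]);print("pred bottom row",p.max(0)); print(s[268:285,267,:].tolist())
E
```

```text
12.25 [-5.2 -1.7 18.9] [-0.48  1.68  0.03] [0.4716 0.1934 0.0873] 0.6264788150768503
12.3 [-5.5 -2.5 18.1] [-0.52  1.71 -0.01] [0.4715 0.1934 0.0873] 0.6246893301768145
12.35 [-5.1 -2.3 19. ] [-0.52  1.7  -0.  ] [0.4716 0.1933 0.0873] 0.6268908821215046
12.4 [-4.3 -2.7 18.9] [-0.47  1.68 -0.01] [0.4715 0.1934 0.0873] 0.6246398728883303
pred bottom row [279.54852239 278.02422298]
[[165, 189, 198], [165, 188, 197], [165, 190, 199], [165, 190, 199], [166, 191, 200], [166, 191, 200], [167, 193, 202], [169, 194, 203], [174, 197, 204], [194, 212, 211], [217, 224, 217], [227, 232, 223], [225, 228, 221], [202, 207, 200], [150, 154, 154], [89, 94, 95], [51, 52, 51]]
```

View pics/z8.png

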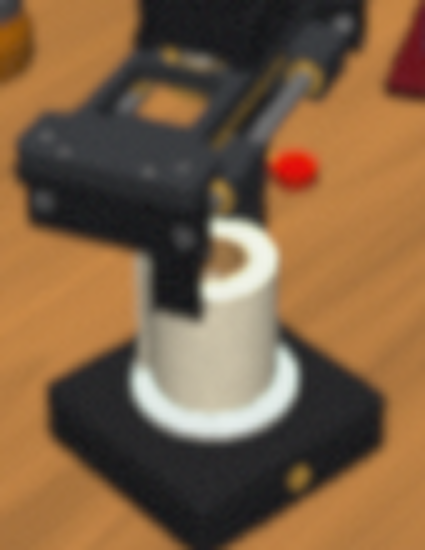

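View pics/s8.png

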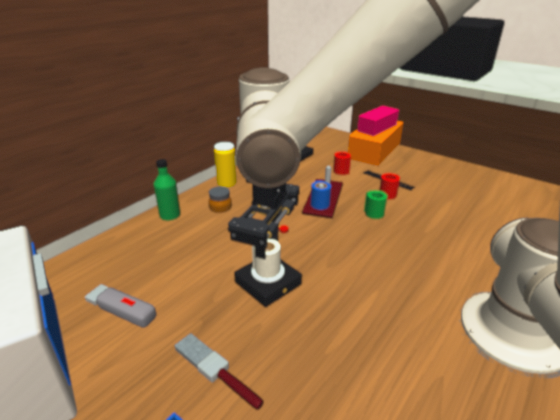

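```bash
python3 -c "
from rig import workorder,get_obs
print(workorder.sign_off()); o=get_obs(); print(o['time_s'],o['force'],o['eef_pos'])"
```

```text
the job is handed in; nothing more can be done
None
the job is handed in; nothing more can be done
```

The white roll is fully home on the dispenser's stop ring. The arm is still gripping it (40 N) and holding it pressed down, and I handed the job in at about 12.4 s.

**What I did:** I gripped the roll on its post, lifted it straight up off the stand, carried it across and lowered it over the spindle. I then pressed it down against the lifter in small steps until it stopped.

**Last checks:**
- **Height:** The tool stopped going down at z = 0.0873 m. I had predicted 0.0876 m for home, from the height at which I gripped the roll, so it did not slip in the gripper.
- **Force:** The steady upward force was about 18–19 N. Allowing for the lifter's 8.5 N and the roll's weight, that leaves about 11–12 N on the stop ring, within your 2–25 N.
- **View:** The side camera shows the roll upright on the ring with no orange visible. The blue roll, key, jar, clipper and brush look where they were.

**Not perfect:**
- There is a sideways force of about 5–6 N at the wrist while pressing.
- In the side picture the roll's lower front edge is about 1 pixel above the prediction, which is within the calibration error.
- The grip opening read about 54.5 mm on a 56 mm roll, and I did not look into why.
- A narrow pale strip shows along one side of the roll, possibly a loose paper end; I did not check it.

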